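# Clamp a key blank in its vice

### The job

Get the uncut key blank (the one with the round bow, sticking out of the open vice) ready for copying: push it with a fingertip into its vice until its shoulder is fully home against the jaws, and only then run that vice's wing screw down, clockwise seen from above, with fingertip strokes on its wings until it stops. Do not pinch or pick up anything, leave the other vice with the broad rectangular-bowed key tight, and leave the other things on the bench where they are.

Things in the scene. Friction and masses are not known exactly. Their poses are not given: they have to be found in the camera images.
- blank_vice: The open key vice that holds the uncut blank with the round bow. Fixed to the bench. Origin: on the bench, under its screw's axis. x points from the key to the rear pillar, y to the left. Base plate 125 (x) x 84 x 12 mm centred there; lower jaw 70 (x) x 50 mm, top at z = 40 mm, key on it; upper jaw plate, same outline, 14 mm thick.
- blank_pillar (a point): Top centre of the open vice's steel guide pillar, behind the screw: vice x 38 to 52 mm, y -13 to 13 mm, top at z = 98 mm. The wings pass it by 2 mm, but a finger hardly fits between it and the hub: stroke the wings round the other sides, then lift and go back for the next stroke.
- blank_key (a joint): How far the blank is pushed in, in m: starts at 0 to 0.005 (sticking out), 0.018 is home (shoulder on the jaw, hard stop). It slides along the vice's +x at about 1 N and stays where left.
- blank_bow: The round bow (head) of the blank: a level steel disc 30 mm across, 3 mm thick, underside 40 mm above the bench, in front of the jaws, free all round. Origin: centre of its underside, x as the vice's x. It is at vice x = -78 mm + the blank_key value (so -60 mm when home); push on its outer edge, at -x.
- blank_screw (a joint): Turn of the open vice's wing screw in rad, growing clockwise seen from above (tightening): starts at 0 to 1.6 (loose), 9.0 is tight on the key (hard stop). It turns at about 0.03 N m and stays where it is left. The upper jaw and the screw sink together by 0.5 mm per rad: upper jaw's top face at z = 61.5 mm - 0.5 mm x value.
- blank_wings: The brass wing screw of the open vice, axis upright. Origin: on the axis, level with the upper jaw's top face. Its two wings point along its own +x and -x (at joint value 0 its x is the vice's x): each an upright plate 6 mm thick, reaching 36 mm from the axis, an ear of radius 11 mm centred 25 mm out, from 10 to 32 mm above the origin. Hub radius 12 mm, 26 mm high.
- cut_vice: The other vice, of the same make, tight on the cut key with the broad rectangular bow (26 along x, 44 mm wide). Same frame and sizes. To be left alone.
- cut_screw (a joint): Turn of the other vice's wing screw in rad, same meaning: at 9.0, tight, and to stay so.
- cut_wings: The brass wing screw of the other vice, same frame and sizes.
- padlock: Bystander: a brass padlock lying flat, body 34 x 42 x 20 mm with a steel shackle, origin under its body's centre.
- caster: Bystander: a small caster standing on its 62 mm steel plate, wheel up, 71 mm high, origin under the plate.
- oil: Bystander: an upright yellow oil bottle, 48 mm across, 115 mm high, origin under its centre.
- screwdriver: Bystander: a screwdriver with a black handle lying on the bench.
- brush: Bystander: a hand brush lying on the bench.
- blank_tray: Bystander: an open grey tray with three compartments of spare key blanks, 100 x 150 x 35 mm, origin under its centre.
- lock_core: Bystander: an upright brass lock core, 28 mm across, 34 mm high, origin under its centre.
Things that resemble listed ones, but are neither listed nor needed, are in the scene too. What is shaped like the blank_vice but orange or turquoise is not meant.

How it is judged (in metres and radians):
On the way, in this order (a step that is already met when the one before it is completed fails the run):
1. the blank is pushed home while the wing screw is still loose (value of joint blank_key above 0.0162 m and value of joint blank_screw below 2.2 rad), for 0.2 s.
2. the wing screw is run down tight (value of joint blank_screw above 8.7 rad), for 0.2 s.
At the end, for the whole second after the job is handed in: The blank is home (within 1.8 mm of its stop), its wing screw is tight (within 0.3 rad of its stop) and at rest, and the other vice's screw is still tight (within 0.3 rad) (value of joint blank_key above 0.0162 m and value of joint each of blank_screw, cut_screw above 8.7 rad and velocity of joint blank_screw between -0.1 and 0.1 rad/s); the robot touches nothing.
It fails at once if the tight vice's screw is turned back (value of joint cut_screw below 8.7 rad).
It fails at once if a wing screw is pinched: the grasp point is in the plane of the wings, down between the fingers, while they touch it ((contact force between the fingers and blank_wings above 0.5 N and y of the grasp point in the frame of blank_wings between -0.005 and 0.005 m and x of the grasp point in the frame of blank_wings between -0.045 and 0.045 m and z of the grasp point in the frame of blank_wings below 0.044 m) or (contact force between the fingers and cut_wings above 0.5 N and y of the grasp point in the frame of cut_wings between -0.005 and 0.005 m and x of the grasp point in the frame of cut_wings between -0.045 and 0.045 m and z of the grasp point in the frame of cut_wings below 0.044 m)).
It fails at once if the key blank is pinched: the grasp point is at the bow while the fingers touch it (contact force between the fingers and blank_bow above 0.5 N and horizontal distance between the grasp point and blank_bow below 0.012 m and z of the grasp point in the frame of blank_bow below 0.016 m).
It fails at once if something else on the bench is moved by more than 25 mm or lifted (distance of any of padlock, caster, oil, screwdriver, brush, blank_tray, lock_core from where it was at the start of the episode above 0.025 m).
It also fails if it takes over 67 s, if anything falls off the work surface, if the arm or the gripper's body presses on something with over 40 N, if the wrist force passes 120 N, or if a joint passes its speed limit or range.

### The arm

A 6-joint arm with a two-finger parallel gripper is mounted at the origin on the work surface. World frame = base frame: x ahead of the robot, y to its left, z up, the work surface at z = 0. Lengths are in mm, angles in rad, forces in N, time in s.
With the tool pointing down it reaches from about 350 to 875 mm from the base axis. Payload 4.2 kg.
Tool frame: the origin (TCP) lies between the finger pads; the fingertips stand 17 mm ahead of it and the grasp point (between the pads) lies 2 mm behind it (robot.tcp_to_tips is the distance from the TCP to the fingertips, in mm); z points along the fingers, y is the direction in which the jaws open and shut (so a half turn about z gives the same grasp; the last joint's range is limited). The gripper opens to 87 mm and grips with 3 to 60 N. Pads are 19 mm wide; open, the fingers measure 117 mm over their backs; the gripper's body (75 mm by 190 mm) begins 51 mm behind the grasp point.
Start: joints at [-0.99, 0.385, 0.008, 0, -1.194, -0.259], TCP at [197.687, -592.89, 216.25] pointing down, gripper open.
Joint ranges: [-3.14, 3.14], [-1.21, 2.06], [-1.07, 1.41], [-3.16, 2.05], [-2.99, -0.16], [-3.1, 3.1]. Speed limits (rad/s): [2.79, 2.79, 3.14, 3.14, 3.14, 3.14].

### API

Orientations are given as a unit quaternion [w, x, y, z].
In Python, from rig import robot, imaging, finder gives the robot as it stands.
- The arm moves only by the tool play_rows, never from a script. Its argument "steps" is a list of rows, each an object with "dp": the shift along the world's x, y, z in m, a list of three; "turn": the turn, a rotation vector about the world's x, y, z in degrees, a list of three. In form: [{"dp": [dx, dy, dz], "turn": [wx, wy, wz]}, ...]. A call has 1 to 8 rows; each row shifts and turns the pose as measured when the row begins; what a row does not reach is not made up. A row lasts 1/10 s, in which the tool goes at most 50 mm and 8.59 degrees, less where a joint would pass 70% of its speed; a pose out of reach is approached as far as the arm can. A call is refused whole if a number of a shift passes 0.05 or a number of a turn 8.59, either way. A call with a gripper value outside its range is refused whole. "claw" is the gripper's target within -1 to 1 (fully open at 1, half-way at 0, shut at -1), set as the call begins (left out, the last holds). The fingers move at their own pace and stop on an object; the grip force is fixed at half the most. Time passes only in rows, so rows that do not move let the fingers close. It gives the time, the measured TCP pose, the force and the opening at its end, in the units of the state.
- robot.state(): the state, without advancing time (a new reading comes with each control period).
- imaging.read_camera(name): name is "scene" or "top" or "wrist"; returns a dict with "img" (480x640x3 uint8, red, green, blue), "fov_y" (degrees; the focal length in pixels is half the picture's height over the tangent of half this angle, whatever the lens; pixels are square), "cx", "cy" (the principal point, pixels), "world_to_cam" (4x4, takes a point from world to camera coordinates); the wrist camera has in their place "T_tool_cam" (4x4, takes a point from camera to tool coordinates, whose origin is the TCP and whose axes are the flange's). Camera axes: x right, y up, looking along -z (the intrinsics and any distortion apply to the point x, -y, -z); pixel columns grow to the right and rows downward; lengths in mm; the calibration is good to about 2 mm. The wrist camera is an equidistant fisheye: a pixel r from the principal point sees the ray r / f radians off the axis. A picture is of the moment at which its call begins: read the wrist's pose just before it. There is no depth.
- robot.finish_job(): hands the job in, once; it reports no verdict.
Trained networks look in the newest picture that a camera, given by its name, has taken for a name from the list of things; names that differ only in an ending like _2 or _b are one class to them, and where a whole thing is asked for, a point or a joint stands for the part that bears it (a point fixed in the world has none). Each returns a list of dicts, best first, with "p" (0 to 1); they miss things now and then, are a little off and sometimes report something else, mostly with a low value. They report only what shows in the picture. A call takes as long as a camera call. They do not tell look-alikes from the thing itself.
- finder.trace(label, camera): "region" (480x640 bool, what is visible of it) and "bbox" ([left, top, right, bottom] in pixels, round what is visible of it).
- finder.place_of(label, camera): "point" ([column, row] in pixels: a listed point, or the origin of a listed thing).
The state is a dict: "clock": time; "joints": joint angles; "dq": joint speeds; "effort": joint torques, N m; "tool_pos": TCP position; "tool_rot": TCP orientation; "contact_force": force on the tool from outside, world axes, zero at the start; "ft_torque": the same for the moment, N m; "gripper_width": finger opening in mm.
Only numpy, scipy, OpenCV 4.12 (cv2) and the standard library are available. Lean on these libraries where they do the work, as an engineer would, in place of code of your own. Each camera call takes 0.05 s, during which the arm holds its last target. There are 200 camera calls.

## Working session

There is one attempt and no reset: what is moved stays moved. The work goes in short steps, Python scripts to look and compute and a tool call to move; the robot and the scene stay as the last step left them, time stands still between calls to the robot, and variables do not carry over. Pictures are saved under pics/ and viewed, about 8 in all and at most 12, crops included, and the job is handed in when it is done.

Besides the shell and the picture viewer there is one more tool, called after "Emit:" in YAML: its name, and indented under it one key for each argument. play_rows: Moves the arm, as the interface text tells. Its arguments: {"type":"object","properties":{"steps":{"type":"array","items":{"type":"object","properties":{"dp":{"type":"array","items":{"type":"number"}},"turn":{"type":"array","items":{"type":"number"}}}}},"claw":{"type":"number"}},"required":["steps"]}

```bash
ls; mkdir -p pics
cat > h.py <<'E'
import numpy as np, cv2
from rig import robot, imaging, finder
def ray(c,px):
    f=240/np.tan(np.radians(c["fov_y"])/2); M=np.linalg.inv(np.array(c["world_to_cam"]))
    d=np.array([(px[0]-c["cx"])/f,-(px[1]-c["cy"])/f,-1.]); return M[:3,3],M[:3,:3]@d
def at_z(c,px,z):
    o,d=ray(c,px); return o+d*(z-o[2])/d[2]
def proj(c,p):
    f=240/np.tan(np.radians(c["fov_y"])/2); q=np.array(c["world_to_cam"])@np.r_[p,1]
    return np.array([c["cx"]-f*q[0]/q[2],c["cy"]+f*q[1]/q[2]])
E
python3 - <<'E'
from h import *
for n in("top","scene"):
    c=imaging.read_camera(n); cv2.imwrite(f"pics/{n}1.png",c["img"][:,:,::-1])
    print(n,c["fov_y"],c["cx"],c["cy"],ray(c,(c["cx"],c["cy"])))
    for l,z in(("blank_vice",0),("cut_vice",0),("blank_pillar",98),("blank_bow",40),("blank_wings",61),("cut_wings",57)):
        for r in finder.place_of(l,n): print(l,np.round(r["point"]),round(r["p"],2),np.round(at_z(c,r["point"],z)))
print(robot.state())
E
```

```text
pics
top 55.573263138203224 315.92139231543683 240.89801862619305 (array([ 377.74087172,   -5.62901922, 1133.91823618]), array([ 0.1440538 ,  0.00230327, -0.98956718]))
blank_vice [245. 228.] 0.85 [577. 176.   0.]
blank_vice [238. 326.] 0.78 [335. 190.   0.]
blank_vice [356. 296.] 0.77 [ 404. -100.    0.]
blank_vice [242. 254.] 0.61 [512. 184.   0.]
cut_vice [375. 222.] 0.76 [ 588. -152.    0.]
blank_pillar [241. 202.] 0.88 [623. 169.  98.]
blank_pillar [362. 276.] 0.67 [ 448. -108.   98.]
blank_pillar [234. 310.] 0.65 [374. 184.  98.]
blank_bow [242. 255.] 0.64 [504. 175.  40.]
blank_bow [242. 361.] 0.62 [255. 173.  40.]
blank_bow [355. 327.] 0.59 [330. -92.  40.]
blank_wings [361. 294.] 0.64 [ 407. -106.   61.]
blank_wings [238. 223.] 0.58 [580. 184.  61.]
blank_wings [238. 330.] 0.52 [327. 180.  61.]
cut_wings [378. 213.] 0.62 [ 601. -154.   57.]
cut_wings [311. 228.] 0.25 [567.   9.  57.]
cut_wings [241. 220.] 0.2 [587. 176.  57.]
scene 45.13887747493128 330.2588404431757 243.64174476110517 (array([1091.75979522, -703.37871742,  728.86799868]), array([-0.49725721,  0.65537565, -0
[... 662 characters left out ...]
0.7, 'joints': array([-9.90399089e-01,  3.84701023e-01,  7.86436355e-03, -2.38846077e-05,
       -1.19398894e+00, -2.58585954e-01]), 'dq': array([ 5.63435494e-04, -5.24447212e-04,  4.51110868e-05,  4.05527424e-04,
        1.39656231e-03,  7.66167313e-04]), 'effort': array([-1.18309144e-03, -3.90332472e+01,  1.87585491e+01,  4.22365040e+00,
        1.55456958e-02, -1.41343884e-05]), 'tool_pos': array([ 197.68516609, -592.87427152,  216.23193268]), 'tool_rot': array([ 4.18052228e-06, -1.60207878e-01,  9.87083297e-01,  1.78895900e-05]), 'contact_force': array([-0.38368562, -0.58918668,  0.40610914]), 'ft_torque': array([ 0.00646157, -0.01086111, -0.00843541]), 'gripper_width': 86.7674405641743}
```

Run:
```python
import cv2
t=cv2.imread("pics/top1.png")
cv2.imwrite("pics/top1c.png",cv2.resize(t[160:400,180:440],None,fx=2.5,fy=2.5,interpolation=cv2.INTER_CUBIC)[:600])
```

```text
(no output)
```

View pics/top1c.png

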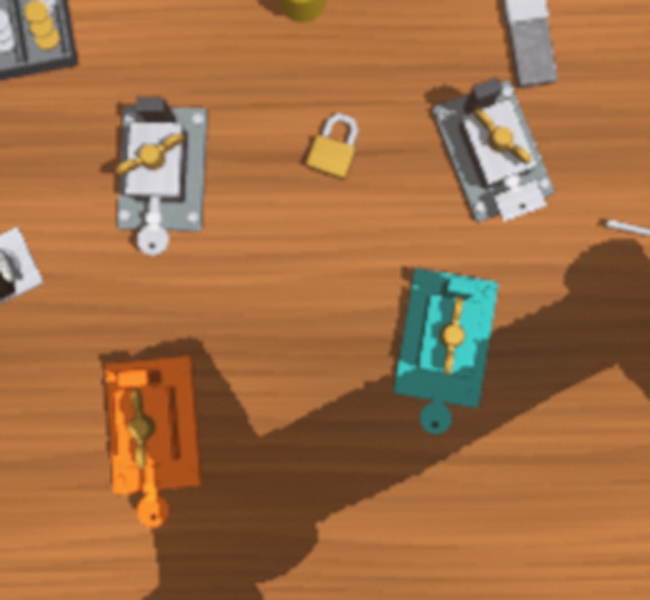

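View pics/scene1.png

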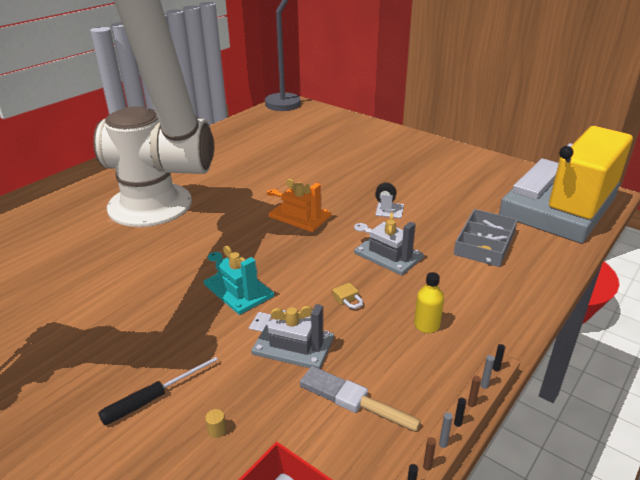

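The blank's vice is the grey one at top px (245,228), with its round bow at (242,255), world about (504,178). The other three are ruled out:
- Orange, (238,326): wrong colour.
- Turquoise, (356,296): wrong colour.
- Grey with a rectangular bow, (375,222): this is the cut vice.

The enlarged crop confirms the choice. I'll move above it with the fingers shut.

Emit:
play_rows:
  steps:
    - {"dp":[0.018,0.045,0.003],"turn":[0,0,-7]}
    - {"dp":[0.018,0.045,0.003],"turn":[0,0,-7]}
    - {"dp":[0.018,0.045,0.003],"turn":[0,0,-6]}
    - {"dp":[0.018,0.045,0.003]}
    - {"dp":[0.018,0.045,0.003]}
    - {"dp":[0.018,0.045,0.003]}
    - {"dp":[0.018,0.045,0.003]}
    - {"dp":[0.018,0.045,0.003]}
  claw: -1

```text
invalid input
```

Emit:
play_rows:
  steps:
    - {"dp":[0.018,0.045,0.003]}
    - {"dp":[0.018,0.045,0.003]}
    - {"dp":[0.018,0.045,0.003]}
    - {"dp":[0.018,0.045,0.003]}
    - {"dp":[0.018,0.045,0.003]}
    - {"dp":[0.018,0.045,0.003]}
    - {"dp":[0.018,0.045,0.003]}
    - {"dp":[0.018,0.045,0.003]}

```text
invalid input
```

Emit:
play_rows:
  steps:
    - {"dp":[0.018,0.045,0.003],"turn":[0,0,-7]}
    - {"dp":[0.018,0.045,0.003],"turn":[0,0,-7]}
    - {"dp":[0.018,0.045,0.003],"turn":[0,0,-6]}
    - {"dp":[0.018,0.045,0.003],"turn":[0,0,0]}
    - {"dp":[0.018,0.045,0.003],"turn":[0,0,0]}
    - {"dp":[0.018,0.045,0.003],"turn":[0,0,0]}
    - {"dp":[0.018,0.045,0.003],"turn":[0,0,0]}
    - {"dp":[0.018,0.045,0.003],"turn":[0,0,0]}
  claw: -1

```text
clock: 1.5
tool_pos: [342.1, -226.0, 239.0]
tool_rot: [0.001, 0.027, 1.0, -0.0]
contact_force: [1.4, -0.6, 0.1]
gripper_width: 30.8
```

Emit:
play_rows:
  steps:
    - {"dp":[0.02,0.045,0],"turn":[0,0,0]}
    - {"dp":[0.02,0.045,0],"turn":[0,0,0]}
    - {"dp":[0.02,0.045,0],"turn":[0,0,0]}
    - {"dp":[0.02,0.045,0],"turn":[0,0,0]}
    - {"dp":[0.02,0.045,0],"turn":[0,0,0]}
    - {"dp":[0.02,0.045,0],"turn":[0,0,0]}
    - {"dp":[0.02,0.045,0],"turn":[0,0,0]}
    - {"dp":[0.02,0.045,0],"turn":[0,0,0]}

```text
clock: 2.3
tool_pos: [501.3, 141.3, 244.3]
tool_rot: [0.008, 0.024, 1.0, 0.001]
contact_force: [0.3, -1.1, 0.8]
gripper_width: 0.4
```

```bash
cat >> h.py <<'E'
from scipy.spatial.transform import Rotation as R
def wrist():
    s=robot.state(); c=imaging.read_camera("wrist")
    T=np.eye(4); q=s["tool_rot"]; T[:3,:3]=R.from_quat([q[1],q[2],q[3],q[0]]).as_matrix(); T[:3,3]=s["tool_pos"]
    c["M"]=T@np.array(c["T_tool_cam"]); c["f"]=240/np.tan(np.radians(c["fov_y"])/2); return s,c
def wz(c,px,z):
    u=np.array([px[0]-c["cx"],px[1]-c["cy"]]); r=np.hypot(*u); th=r/c["f"]; u=u/max(r,1e-9)
    d=c["M"][:3,:3]@np.array([np.sin(th)*u[0],-np.sin(th)*u[1],-np.cos(th)]); o=c["M"][:3,3]
    return o+d*(z-o[2])/d[2]
def wproj(c,p):
    q=np.linalg.inv(c["M"])@np.r_[p,1]; v=np.array([q[0],-q[1]]); th=np.arctan2(np.hypot(*v),-q[2])
    return np.array([c["cx"],c["cy"]])+c["f"]*th*v/np.hypot(*v)
E
python3 - <<'E'
from h import *
s,c=wrist(); print(s["tool_pos"],s["tool_rot"],s["gripper_width"],s["joints"]); cv2.imwrite("pics/w1.png",c["img"][:,:,::-1])
for l,z in(("blank_vice",0),("blank_pillar",98),("blank_bow",40),("blank_wings",61)):
    for r in finder.place_of(l,"wrist"): print(l,np.round(r["point"]),round(r["p"],2),np.round(wz(c,r["point"],z)))
E
```

```text
[501.32478067 141.31922982 244.28783609] [0.00775923 0.02447752 0.9996697  0.00106789] 0.41506099680477826 [ 0.59113661  0.17830969 -0.21253279  0.00785188 -1.16606176 -2.21393611]
blank_vice [116. 138.] 0.75 [408. -99.   0.]
blank_vice [351. 266.] 0.7 [581. 176.   0.]
blank_vice [349.  43.] 0.64 [325. 184.   0.]
blank_vice [470. 353.] 0.47 [721. 343.   0.]
blank_pillar [ 63. 188.] 0.67 [ 453. -114.   98.]
blank_pillar [363.  70.] 0.59 [374. 185.  98.]
blank_bow [353. 210.] 0.91 [505. 177.  40.]
blank_bow [99. 77.] 0.84 [336. -94.  40.]
blank_wings [ 81. 144.] 0.94 [ 410. -110.   61.]
blank_wings [352.  29.] 0.67 [326. 181.  61.]
```

View pics/w1.png

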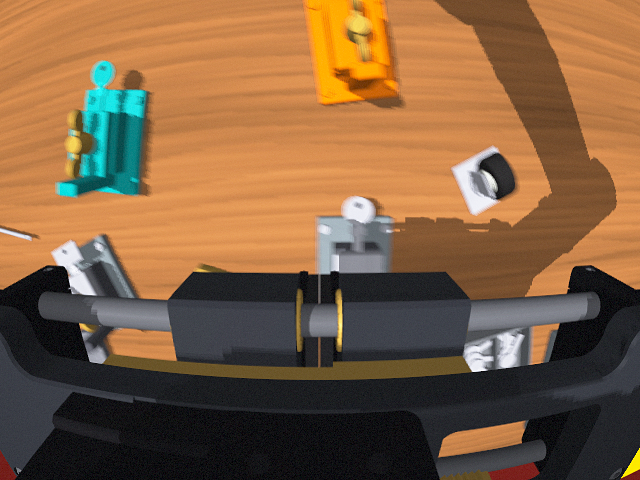

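```bash
cat > ov.py <<'E'
from h import *
import sys
X,Y,yaw,key,scr=map(float,sys.argv[1:6])
Rz=R.from_euler("z",yaw,degrees=True).as_matrix()
def W(x,y,z): return Rz@[x,y,z]+[X,Y,0]
zt=61.5-.5*scr
rect=lambda x0,x1,y0,y1,z:[W(x0,y0,z),W(x1,y0,z),W(x1,y1,z),W(x0,y1,z)]
a=np.linspace(0,2*np.pi,30)
S=[rect(-62.5,62.5,-42,42,12),rect(-35,35,-25,25,zt),rect(38,52,-13,13,98),[W(-78+key+15*np.cos(t),15*np.sin(t),43) for t in a]]
w=np.array([np.cos(-scr),np.sin(-scr)])*36
S.append([W(*w,zt+21),W(*-w,zt+21)])
out=[]
for n,(u,v) in(("top",(205,185)),("scene",(345,195))):
    c=imaging.read_camera(n); im=cv2.imread(f"pics/{n}1.png")[v:v+90,u:u+90]; im=cv2.resize(im,(400,400),interpolation=cv2.INTER_CUBIC); k=400/90
    for s,col in zip(S,((0,0,255),(255,0,0),(0,255,0),(255,0,255),(255,255,0))):
        p=np.array([(proj(c,q)-(u,v)+.5)*k for q in s]); cv2.polylines(im,[np.int32(p)],True,col,1)
    out.append(im)
cv2.imwrite(sys.argv[6],np.hstack(out))
E
python3 ov.py 576 178 -2.5 2.5 1.1 pics/ov1.png
```

```text
(no output)
```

View pics/ov1.png

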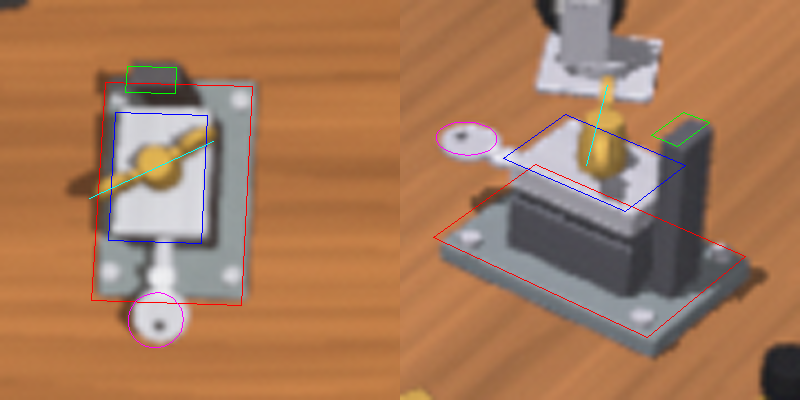

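Emit:
play_rows:
  steps:
    - {"dp":[-0.023,0.018,-0.02],"turn":[0,0.9,0]}
    - {"dp":[-0.023,0.018,-0.02],"turn":[0,0,0]}
    - {"dp":[0,0,-0.04],"turn":[0,0,0]}
    - {"dp":[0,0,-0.04],"turn":[0,0,0]}
    - {"dp":[0,0,-0.03],"turn":[0,0,0]}
    - {"dp":[0,0,0],"turn":[0,0,0]}

```text
clock: 3.25
tool_pos: [453.0, 168.5, 95.3]
tool_rot: [0.005, 0.031, 1.0, 0.004]
contact_force: [-0.4, -1.5, 0.1]
gripper_width: 0.4
```

Emit:
play_rows:
  steps:
    - {"dp":[0,0.0095,-0.02],"turn":[0,0.5,1.5]}
    - {"dp":[0,0,-0.02],"turn":[0,0,0]}
    - {"dp":[0,0,-0.005],"turn":[0,0,0]}

```text
clock: 3.55
tool_pos: [456.3, 177.6, 54.7]
tool_rot: [0.004, 0.018, 1.0, 0.006]
contact_force: [-0.2, -0.3, 0.0]
gripper_width: 0.5
```

Run:
```python
from h import *
s,c=wrist(); print(s["tool_pos"],s["tool_rot"]); 
for r in finder.place_of("blank_bow","wrist"): print(np.round(r["point"]),round(r["p"],2),np.round(wz(c,r["point"],40)))
c=imaging.read_camera("scene"); cv2.imwrite("pics/s2.png",cv2.resize(c["img"][150:300,280:480,::-1],None,fx=4,fy=4))
```

```text
[456.30103606 177.56006467  54.69969368] [0.00393175 0.01822688 0.99980515 0.00647921]
[321. 354.] 0.63 [504. 178.  40.]
```

View pics/s2.png

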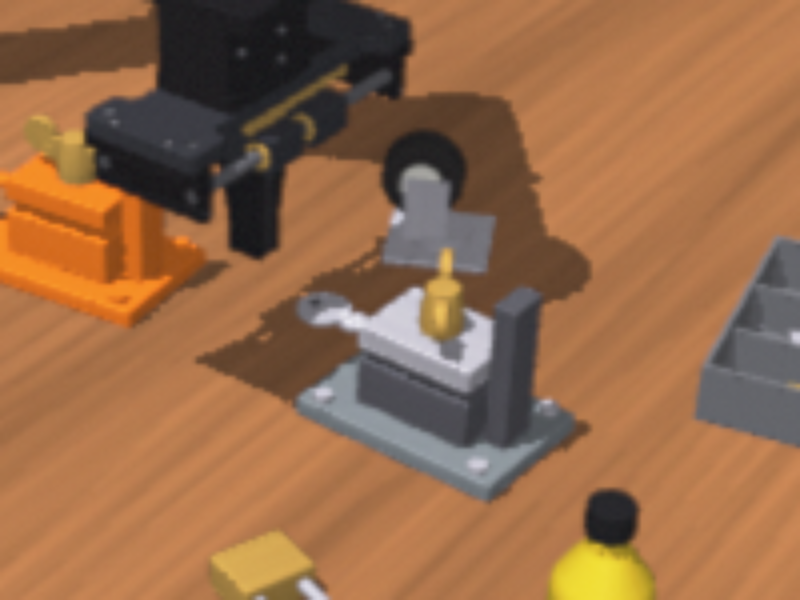

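Emit:
play_rows:
  steps:
    - {"dp":[0.01,0,-0.003],"turn":[0,0,0]}
    - {"dp":[0.01,0,0],"turn":[0,0,0]}
    - {"dp":[0.005,0,0],"turn":[0,0,0]}
    - {"dp":[0.005,0,0],"turn":[0,0,0]}

```text
clock: 4.1
tool_pos: [492.0, 179.5, 57.0]
tool_rot: [0.008, 0.018, 1.0, 0.01]
contact_force: [0.2, 0.3, -0.5]
gripper_width: 0.5
```

Emit:
play_rows:
  steps:
    - {"dp":[0.004,0,0],"turn":[0,0,0]}
    - {"dp":[0.003,0,0],"turn":[0,0,0]}

```text
clock: 4.3
tool_pos: [500.3, 179.5, 57.2]
tool_rot: [0.009, 0.018, 1.0, 0.01]
contact_force: [0.3, 0.5, -0.7]
gripper_width: 0.4
```

Run:
```python
from h import *
s,c=wrist(); print(s["tool_pos"],s["contact_force"])
for n in("wrist","scene","top"):
  d=c if n=="wrist" else imaging.read_camera(n)
  for r in finder.place_of("blank_bow",n): print(n,np.round(r["point"]),round(r["p"],2),np.round((wz if n=="wrist" else at_z)(d,r["point"],40)))
w=cv2.resize(c["img"][280:440,220:420,::-1],(400,320)); sc=imaging.read_camera("scene")["img"][190:270,330:430,::-1]
cv2.imwrite("pics/m3.png",np.hstack([w,cv2.resize(sc,(400,320),interpolation=cv2.INTER_CUBIC)]))
```

```text
[500.28796115 179.50987985  57.19583187] [ 0.27373056  0.54725674 -0.65424571]
scene [275. 194.] 0.56 [256. 177.  40.]
scene [362. 226.] 0.51 [503. 188.  40.]
scene [218. 255.] 0.45 [333. -81.  40.]
top [353. 328.] 0.7 [327. -89.  40.]
top [240. 364.] 0.48 [249. 177.  40.]
```

View pics/m3.png

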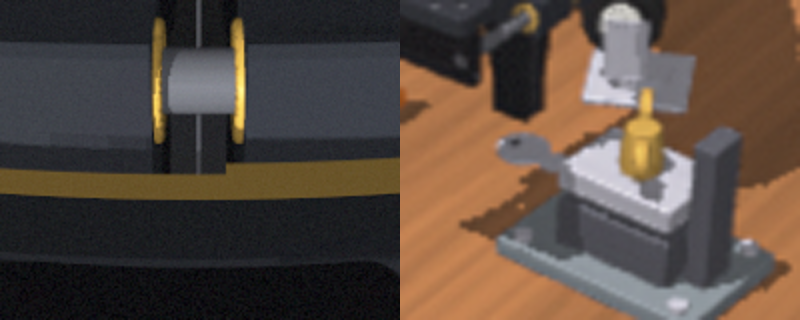

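Run:
```python
from h import *
c=imaging.read_camera("scene")
for p in((456.3,177.6,37.7),(500.3,179.5,40.2),(504,178,41),(578,175.5,12)): print(p,proj(c,np.array(p)))
print(at_z(c,(343.7,212.5),37.7),at_z(c,(359.5,217.5),40.2))
# bow centre seen in the last crop at (525-400)/4+330,149/4+190
print(at_z(c,(361,227.3),43), at_z(c,(280+325/4,150+308/4),43))
```

```text
(456.3, 177.6, 37.7) [342.10349073 221.77574272]
(500.3, 179.5, 40.2) [358.83075516 227.00840002]
(504, 178, 41) [359.83816205 227.55941725]
(578, 175.5, 12) [387.07396635 250.83730315]
[435.85090234 211.59390384  37.7       ] [479.0310823  212.56745427  40.2       ]
[507.12648536 177.82787757  43.        ] [506.87455963 179.14617863  43.        ]
```

Run:
```python
from h import *
print(robot.tcp_to_tips, [a for a in dir(robot) if a[0]!='_'])
print(robot.state()["tool_pos"],robot.state()["gripper_width"])
c=imaging.read_camera("scene")
for z in (40,50,60,65,70): print(z,proj(c,np.array([500.3,179.5,z])), proj(c,np.array([500.3-9,179.5-12,z])))
```

```text
17.0 ['IKError', 'finish_job', 'state', 'tcp_to_tips']
[499.5477417  179.53721139  57.21329085] 0.4293736626982622
40 [358.82800134 227.08503768] [352.29745142 228.09687218]
50 [358.96630209 223.23619291] [352.40654856 224.24221841]
60 [359.10585788 219.35242125] [352.51663841 220.35249015]
65 [359.17611175 217.39728892] [352.57205984 218.39432315]
70 [359.24668585 215.43324508] [352.62773457 216.42720649]
```

The images show the closed fingertip about 17–20 mm higher than I assumed, near TCP height, so it passed over the bow without contact. I'll back off, level the tool and go lower.

Emit:
play_rows:
  steps:
    - {"dp":[-0.025,0,0.003],"turn":[-1.1,1.0,0]}
    - {"dp":[-0.02,0,0],"turn":[0,0,0]}
    - {"dp":[0,0,-0.01],"turn":[0,0,0]}
    - {"dp":[0,0,-0.006],"turn":[0,0,0]}
    - {"dp":[0,0,0],"turn":[0,0,0]}

```text
clock: 5.25
tool_pos: [454.3, 180.1, 43.5]
tool_rot: [0.001, 0.017, 1.0, 0.0]
contact_force: [0.3, -0.1, 0.9]
gripper_width: 0.3
```

Run:
```python
from h import *
s=robot.state(); p=s["tool_pos"]; print(p,s["tool_rot"],s["contact_force"])
c=imaging.read_camera("scene"); im=c["img"][170:270,310:435,::-1].copy(); im=cv2.resize(im,None,fx=6,fy=6,interpolation=cv2.INTER_CUBIC)
for z,col in((0,(0,255,0)),(-17,(0,0,255))):
    q=np.array([(proj(c,np.array([p[0]+a,p[1]+b,p[2]+z]))-(310,170)+.5)*6 for a,b in((-9.5,-15),(9.5,-15),(9.5,15),(-9.5,15))]); cv2.polylines(im,[np.int32(q)],True,col,1)
cv2.imwrite("pics/s4.png",im)
```

```text
[454.34942643 180.05158739  43.50361569] [6.31309665e-04 1.74356884e-02 9.99847787e-01 1.74929824e-05] [ 0.3327345  -0.12865828  0.91532208]
```

View pics/s4.png

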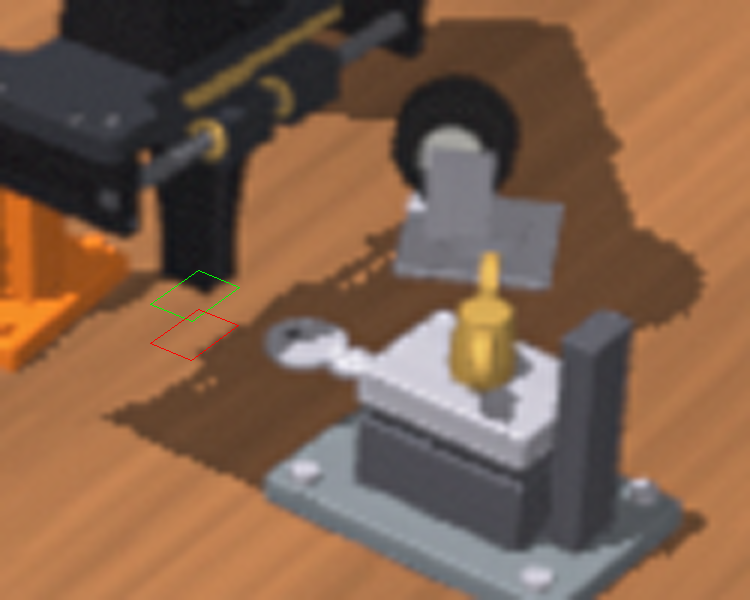

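Run:
```python
from h import *
s,c=wrist(); T=np.array(c["T_tool_cam"]); print(np.round(T,3),c["f"],c["cx"],c["cy"])
i=np.linalg.inv(T)
for x in(-9.5,9.5):
  for z in(-30,-10,0,17):
    q=i@[x,0,z,1]; v=np.array([q[0],-q[1]]); th=np.arctan2(np.hypot(*v),-q[2]); print(x,z,np.array([c["cx"],c["cy"]])+c["f"]*th*v/np.hypot(*v))
im=c["img"][200:400,220:420,::-1]; cv2.imwrite("pics/w5.png",cv2.resize(cv2.convertScaleAbs(im,alpha=1.8),None,fx=3,fy=3))
```

```text
[[ 1.00000e-03  9.66000e-01  2.57000e-01  7.03500e+01]
 [ 1.00000e+00 -1.00000e-03  0.00000e+00  3.59000e-01]
 [ 1.00000e-03  2.57000e-01 -9.66000e-01 -1.68493e+02]
 [ 0.00000e+00  0.00000e+00  0.00000e+00  1.00000e+00]] 371.64829954431775 318.80820713435645 237.87401083848354
-9.5 -30 [317.99011378 335.75809736]
-9.5 -10 [318.10299747 314.82740448]
-9.5 0 [318.1515566  305.85851187]
-9.5 17 [318.22431865 292.45789626]
9.5 -30 [317.99847686 295.23824652]
9.5 -10 [318.11780047 277.6203566 ]
9.5 0 [318.1683535  270.18426486]
9.5 17 [318.24330304 259.18979357]
```

View pics/w5.png

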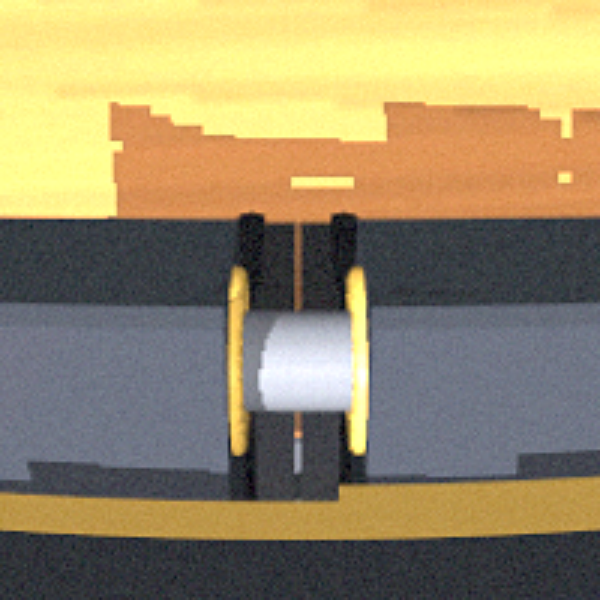

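Emit:
play_rows:
  steps:
    - {"dp":[0.004,0,-0.007],"turn":[0,0,0]}
    - {"dp":[0.004,0,-0.005],"turn":[0,0,0]}
    - {"dp":[0,0,0],"turn":[0,0,0]}

```text
clock: 5.65
tool_pos: [465.1, 180.6, 31.1]
tool_rot: [0.002, 0.018, 1.0, 0.001]
contact_force: [-0.2, -0.6, -0.5]
gripper_width: 0.6
```

Emit:
play_rows:
  steps:
    - {"dp":[0.007,0,0],"turn":[0,0,0]}
    - {"dp":[0.007,0,0],"turn":[0,0,0]}
    - {"dp":[0.003,0,0],"turn":[0,0,0]}

```text
clock: 5.95
tool_pos: [483.3, 180.3, 30.7]
tool_rot: [0.001, 0.018, 1.0, 0.0]
contact_force: [-0.9, 0.2, 0.2]
gripper_width: 0.8
```

Emit:
play_rows:
  steps:
    - {"dp":[0.004,0,0],"turn":[0,0,0]}
    - {"dp":[0.003,0,0],"turn":[0,0,0]}

```text
clock: 6.15
tool_pos: [490.7, 180.0, 30.7]
tool_rot: [0.001, 0.018, 1.0, 0.0]
contact_force: [-1.2, 0.7, 0.6]
gripper_width: 0.6
```

Emit:
play_rows:
  steps:
    - {"dp":[0.003,0,0],"turn":[0,0,0]}
    - {"dp":[0.002,0,0],"turn":[0,0,0]}
    - {"dp":[0.001,0,0],"turn":[0,0,0]}

```text
clock: 6.45
tool_pos: [496.2, 179.5, 30.5]
tool_rot: [-0.0, 0.019, 1.0, -0.0]
contact_force: [-4.7, 1.1, 2.9]
gripper_width: 0.2
```

Run:
```python
from h import *
s=robot.state(); print(s["tool_pos"],s["contact_force"])
a=imaging.read_camera("scene")["img"][200:260,330:405,::-1]; b=cv2.imread("pics/scene1.png")[200:260,330:405]
cv2.imwrite("pics/s6.png",cv2.resize(np.hstack([b,a]),(800,320),interpolation=cv2.INTER_CUBIC))
```

```text
[496.19313618 179.4688399   30.51992609] [-4.67088077  1.06580082  2.85446509]
```

View pics/s6.png

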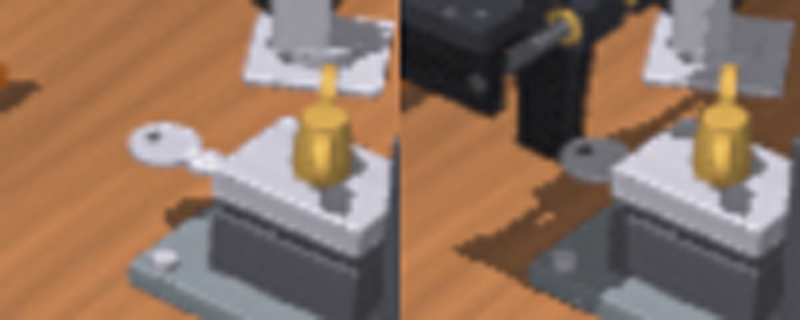

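Emit:
play_rows:
  steps:
    - {"dp":[0.002,0,-0.002],"turn":[0,0,0]}
    - {"dp":[0.002,0,0],"turn":[0,0,0]}

```text
clock: 6.7
tool_pos: [496.5, 178.4, 28.1]
tool_rot: [-0.004, 0.019, 1.0, -0.002]
contact_force: [-9.1, 4.4, 3.9]
gripper_width: 0.5
```

Emit:
play_rows:
  steps:
    - {"dp":[0.002,0,0],"turn":[0,0,0]}
    - {"dp":[0.002,0,0],"turn":[0,0,0]}

```text
clock: 6.9
tool_pos: [496.4, 178.3, 28.0]
tool_rot: [-0.008, 0.019, 1.0, -0.003]
contact_force: [-7.9, 3.2, 6.4]
gripper_width: 0.4
```

Emit:
play_rows:
  steps:
    - {"dp":[-0.02,0,0],"turn":[0.3,-0.8,0]}
    - {"dp":[-0.01,0,0.02],"turn":[0,0,0]}
    - {"dp":[0,0,0.04],"turn":[0,0,0]}
    - {"dp":[0,0,0.04],"turn":[0,0,0]}
    - {"dp":[0,0,0],"turn":[0,0,0]}

```text
clock: 7.4
tool_pos: [467.9, 179.7, 131.3]
tool_rot: [0.003, 0.018, 1.0, 0.001]
contact_force: [0.6, -0.2, 0.0]
gripper_width: 1.0
```

```bash
cat > arc.py <<'E'
from h import *
import sys
# arc.py Rad z a1 a2 ...  (vice-frame angles) -> dps from current pose
rad,z=map(float,sys.argv[1:3]); s=robot.state(); p=np.array(s["tool_pos"])
C=np.array([578,176.]); print("pos",np.round(p,1),"rot",np.round(s["tool_rot"],3),"F",np.round(s["contact_force"],1),
 "R",round(np.hypot(*(p[:2]-C)),1),"ang",round(np.degrees(np.arctan2(*(p[:2]-C)[::-1]))+2,1))
for a in sys.argv[3:]:
    t=np.radians(float(a)-2); q=np.r_[C+rad*np.array([np.cos(t),np.sin(t)]),z]; print(a,np.round((q-p)/1000,3).tolist()); p=q
E
python3 arc.py 32 140 165
python3 - <<'E'
from h import *
for n in("scene","top"):
  c=imaging.read_camera(n)
  for l,z in(("blank_bow",40),("blank_wings",61)):
    for r in finder.place_of(l,n): print(n,l,np.round(r["point"]),round(r["p"],2),np.round(at_z(c,r["point"],z)))
E
```

```text
pos [467.9 179.7 131.3] rot [0.003 0.018 1.    0.001] F [ 0.6 -0.2  0. ] R 110.2 ang 180.1
165 [0.08, 0.006, 0.009]
scene blank_bow [217. 256.] 0.66 [332. -83.  40.]
scene blank_bow [366. 231.] 0.58 [522. 177.  40.]
scene blank_bow [272. 192.] 0.54 [245. 180.  40.]
scene blank_wings [236. 266.] 0.77 [ 411. -105.   61.]
scene blank_wings [298. 193.] 0.66 [321. 187.  61.]
scene blank_wings [390. 235.] 0.62 [587. 167.  61.]
top blank_bow [243. 363.] 0.75 [251. 171.  40.]
top blank_bow [358. 331.] 0.58 [322. -99.  40.]
top blank_bow [238. 252.] 0.46 [513. 186.  40.]
top blank_bow [388. 156.] 0.28 [ 748. -185.   40.]
top blank_bow [462. 258.] 0.2 [ 491. -355.   40.]
top blank_wings [236. 328.] 0.72 [331. 184.  61.]
top blank_wings [242. 221.] 0.65 [585. 175.  61.]
top blank_wings [360. 294.] 0.5 [ 408. -105.   61.]
```

Emit:
play_rows:
  steps:
    - {"dp":[0.04,0.002,0],"turn":[0,0.3,0]}
    - {"dp":[0.04,0.002,0],"turn":[0,0,0]}
    - {"dp":[0,0,0],"turn":[0,0,0]}
    - {"dp":[0,0,-0.03],"turn":[0,0,0]}
    - {"dp":[0,0,-0.015],"turn":[0,0,0]}
    - {"dp":[0,0,0],"turn":[0,0,0]}

```text
clock: 8.3
tool_pos: [542.9, 178.4, 70.4]
tool_rot: [-0.012, 0.019, 1.0, -0.007]
contact_force: [0.3, 0.5, -0.2]
gripper_width: 0.2
```

```bash
sed -i 's/578,176/579.5,176/' arc.py; python3 arc.py 32 69 170 160
python3 - <<'E'
from h import *
c=imaging.read_camera("scene"); cv2.imwrite("pics/s7.png",cv2.resize(c["img"][190:270,340:440,::-1],(800,640)[:2] and (750,600),interpolation=cv2.INTER_CUBIC))
E
```

```text
pos [542.9 178.4  70.4] rot [-0.012  0.019  1.    -0.007] F [ 0.3  0.5 -0.2] R 36.7 ang 178.2
170 [0.005, 0.004, -0.001]
160 [0.002, 0.005, 0.0]
```

View pics/s7.png

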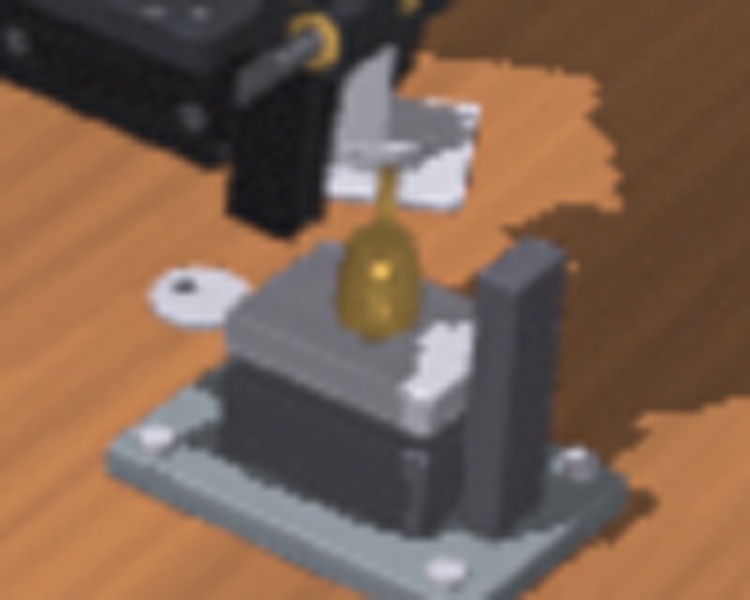

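Run:
```python
from h import *
from scipy.optimize import least_squares
c=imaging.read_camera("scene")
def fit(px,tcp,a):
    f=lambda v:np.concatenate([proj(c,np.array([tcp[0]+v[0]+sx*a,tcp[1]+v[1]+sy*v[3],tcp[2]+v[2]]))-q for (sx,sy),q in zip(((-1,-1),(1,-1),(1,1)),px)])
    r=least_squares(f,[0,0,0,12]); return np.round(r.x,1),round(r.cost,2)
p7=[(340+u/7.5,190+v/7.5) for u,v in((227,213),(285,240),(325,220))]
p4=[(310+u/6,170+v/6) for u,v in((163,281),(203,290),(240,273))]
for a in(7,9.5,11): print(a,fit(p7,(542.9,178.4,70.4),a),fit(p4,(454.3,180.1,43.5),a))
```

```text
7 (array([ 191. , -304.5,  233.1,    5.4]), np.float64(0.52)) (array([ 152. , -206.7,  167.5,    8.2]), np.float64(0.57))
9.5 (array([ 63.2, -98.3,  81.2,   7.4]), np.float64(0.52)) (array([-21.3,  35. , -17.4,  11.1]), np.float64(0.57))
11 (array([-13.5,  25.4, -10. ,   8.5]), np.float64(0.52)) (array([-125.4,  180.1, -128.4,   12.9]), np.float64(0.57))
```

Emit:
play_rows:
  steps:
    - {"dp":[0.003,0.004,-0.004],"turn":[0.8,-1.4,0]}
    - {"dp":[0.003,0.005,0],"turn":[0,0,0]}
    - {"dp":[0,0.006,0],"turn":[0,0,0]}
    - {"dp":[0,0,0],"turn":[0,0,0]}

```text
clock: 8.8
tool_pos: [550.8, 195.6, 71.5]
tool_rot: [0.003, 0.018, 1.0, 0.001]
contact_force: [-1.2, -0.1, -0.2]
gripper_width: 0.4
```

```bash
python3 arc.py 32 67 145 130 115 100 85 70 55 45
```

```text
pos [550.8 195.6  71.5] rot [0.003 0.018 1.    0.001] F [-1.2 -0.1 -0.2] R 34.7 ang 147.7
145 [0.003, -0.0, -0.004]
130 [0.006, 0.006, 0.0]
115 [0.007, 0.004, 0.0]
100 [0.008, 0.002, 0.0]
85 [0.008, 0.0, 0.0]
70 [0.008, -0.002, 0.0]
55 [0.007, -0.004, 0.0]
45 [0.004, -0.004, 0.0]
```

Emit:
play_rows:
  steps:
    - {"dp":[0.003,0.003,-0.005],"turn":[0,0,0]}
    - {"dp":[0.006,0.003,0],"turn":[0,0,0]}
    - {"dp":[0.006,0.002,0],"turn":[0,0,0]}
    - {"dp":[0.006,0.001,0],"turn":[0,0,0]}

```text
clock: 9.2
tool_pos: [572.0, 205.1, 66.7]
tool_rot: [0.002, 0.017, 1.0, 0.001]
contact_force: [-1.5, -0.8, 0.1]
gripper_width: 0.3
```

```bash
python3 arc.py 32 67 100 85 70 55 45
```

```text
pos [572.  205.1  66.7] rot [0.002 0.017 1.    0.001] F [-1.5 -0.8  0.1] R 30.0 ang 106.4
100 [0.003, 0.003, 0.0]
85 [0.008, 0.0, 0.0]
70 [0.008, -0.002, 0.0]
55 [0.007, -0.004, 0.0]
45 [0.004, -0.004, 0.0]
```

Emit:
play_rows:
  steps:
    - {"dp":[0.005,0.002,0],"turn":[0,0,0]}
    - {"dp":[0.007,0,0],"turn":[0,0,0]}
    - {"dp":[0.007,-0.002,0],"turn":[0,0,0]}
    - {"dp":[0.005,-0.003,0],"turn":[0,0,0]}
    - {"dp":[0,0,0],"turn":[0,0,0]}

```text
clock: 9.7
tool_pos: [599.7, 202.4, 66.1]
tool_rot: [0.002, 0.018, 1.0, 0.001]
contact_force: [-0.4, 0.8, -0.4]
gripper_width: 0.8
```

```bash
python3 arc.py 32 67 45
python3 - <<'E'
from h import *
c=imaging.read_camera("scene"); a=cv2.resize(c["img"][190:270,340:440,::-1],(400,320),interpolation=cv2.INTER_CUBIC)
c=imaging.read_camera("top"); b=cv2.resize(c["img"][190:270,200:300,::-1],(400,320),interpolation=cv2.INTER_CUBIC)
cv2.imwrite("pics/s8.png",np.hstack([a,b]))
E
```

```text
pos [599.7 202.4  66.1] rot [0.002 0.018 1.    0.001] F [-0.4  0.8 -0.4] R 33.2 ang 54.6
45 [0.003, -0.005, 0.001]
```

View pics/s8.png

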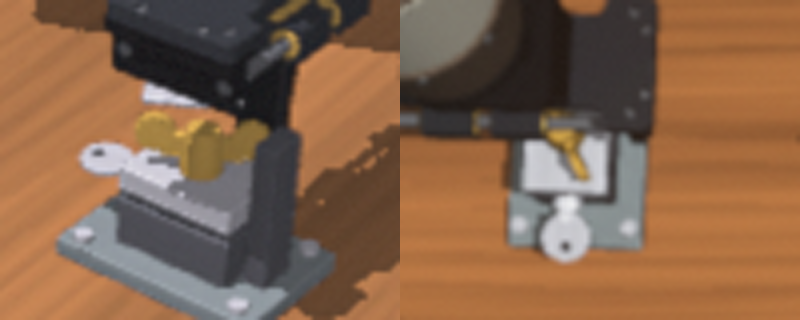

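Emit:
play_rows:
  steps:
    - {"dp":[-0.001,0.002,0.03],"turn":[0,0,0]}
    - {"dp":[0,0,0.02],"turn":[0,0,0]}
    - {"dp":[-0.009,-0.028,0],"turn":[0,0,0]}
    - {"dp":[-0.009,-0.028,0],"turn":[0,0,0]}
    - {"dp":[0,0,0],"turn":[0,0,0]}

```text
clock: 10.3
tool_pos: [580.8, 147.8, 119.1]
tool_rot: [0.005, 0.016, 1.0, 0.002]
contact_force: [0.3, -0.3, -0.1]
gripper_width: 0.5
```

```bash
python3 arc.py 32 120 -85
```

```text
pos [580.8 147.8 119.1] rot [0.005 0.016 1.    0.002] F [ 0.3 -0.3 -0.1] R 28.2 ang -85.3
-85 [0.0, -0.004, 0.001]
```

Emit:
play_rows:
  steps:
    - {"dp":[0,-0.005,-0.01],"turn":[0,0,0]}
    - {"dp":[0,0,-0.02],"turn":[0,0,0]}
    - {"dp":[0,0,-0.015],"turn":[0,0,0]}
    - {"dp":[0,0,0],"turn":[0,0,0]}

```text
clock: 10.7
tool_pos: [582.1, 143.5, 72.7]
tool_rot: [0.007, 0.016, 1.0, 0.003]
contact_force: [0.0, 0.3, -0.2]
gripper_width: 0.2
```

```bash
python3 arc.py 32 65 -95 -110 -125 -140 -155 -170 -185 -200 -215 -230 -245 -260 -275 -290 -305
```

```text
pos [582.1 143.5  72.7] rot [0.007 0.016 1.    0.003] F [ 0.   0.3 -0.2] R 32.6 ang -83.5
-95 [-0.006, 0.001, -0.008]
-110 [-0.008, 0.002, 0.0]
-125 [-0.007, 0.004, 0.0]
-140 [-0.006, 0.006, 0.0]
-155 [-0.004, 0.007, 0.0]
-170 [-0.002, 0.008, 0.0]
-185 [-0.0, 0.008, 0.0]
-200 [0.002, 0.008, 0.0]
-215 [0.004, 0.007, 0.0]
-230 [0.006, 0.006, 0.0]
-245 [0.007, 0.004, 0.0]
-260 [0.008, 0.002, 0.0]
-275 [0.008, 0.0, 0.0]
-290 [0.008, -0.002, 0.0]
-305 [0.007, -0.004, 0.0]
```

Emit:
play_rows:
  steps:
    - {"dp":[-0.005,0,-0.007],"turn":[0,0.7,0]}
    - {"dp":[-0.007,0.002,0],"turn":[0,0,0]}
    - {"dp":[-0.006,0.003,0],"turn":[0,0,0]}
    - {"dp":[-0.006,0.004,0],"turn":[0,0,0]}
    - {"dp":[-0.004,0.006,0],"turn":[0,0,0]}

```text
clock: 11.2
tool_pos: [553.6, 160.1, 65.9]
tool_rot: [0.002, 0.016, 1.0, 0.003]
contact_force: [1.3, -1.7, -0.5]
gripper_width: 0.2
```

```bash
python3 arc.py 32 65 -170 -185 -200 -215 -230
```

```text
pos [553.6 160.1  65.9] rot [0.002 0.016 1.    0.003] F [ 1.3 -1.7 -0.5] R 30.4 ang -146.5
-170 [-0.006, 0.011, -0.001]
-185 [-0.0, 0.008, 0.0]
-200 [0.002, 0.008, 0.0]
-215 [0.004, 0.007, 0.0]
-230 [0.006, 0.006, 0.0]
```

Contact is good, so I'll continue the stroke.

Emit:
play_rows:
  steps:
    - {"dp":[-0.004,0.005,0],"turn":[0,0,0]}
    - {"dp":[-0.002,0.007,0],"turn":[0,0,0]}
    - {"dp":[0,0.007,0],"turn":[0,0,0]}
    - {"dp":[0.002,0.007,0],"turn":[0,0,0]}
    - {"dp":[0.004,0.006,0],"turn":[0,0,0]}

```text
clock: 11.7
tool_pos: [551.4, 194.5, 66.8]
tool_rot: [0.001, 0.015, 1.0, 0.002]
contact_force: [-0.6, -1.2, 0.5]
gripper_width: 0.8
```

```bash
python3 arc.py 32 65 135 120 105 90 75 60 45
```

```text
pos [551.4 194.5  66.8] rot [0.001 0.015 1.    0.002] F [-0.6 -1.2  0.5] R 33.6 ang 148.6
135 [0.006, 0.005, -0.002]
120 [0.007, 0.005, 0.0]
105 [0.008, 0.003, 0.0]
90 [0.008, 0.001, 0.0]
75 [0.008, -0.001, 0.0]
60 [0.008, -0.003, 0.0]
45 [0.006, -0.005, 0.0]
```

Emit:
play_rows:
  steps:
    - {"dp":[0.005,0.004,-0.001],"turn":[0,0,0]}
    - {"dp":[0.006,0.003,0],"turn":[0,0,0]}
    - {"dp":[0.007,0.002,0],"turn":[0,0,0]}
    - {"dp":[0.007,0.001,0],"turn":[0,0,0]}
    - {"dp":[0.007,-0.001,0],"turn":[0,0,0]}

```text
clock: 12.2
tool_pos: [585.0, 205.5, 64.5]
tool_rot: [-0.001, 0.015, 1.0, 0.002]
contact_force: [-2.0, 0.2, -0.2]
gripper_width: 0.7
```

```bash
python3 arc.py 32 65 75 60 45
```

```text
pos [585.  205.5  64.5] rot [-0.001  0.015  1.     0.002] F [-2.   0.2 -0.2] R 30.0 ang 81.5
75 [0.004, 0.001, 0.0]
60 [0.008, -0.003, 0.0]
45 [0.006, -0.005, 0.0]
```

Emit:
play_rows:
  steps:
    - {"dp":[0.006,0,0],"turn":[0,0,0]}
    - {"dp":[0.006,-0.003,0],"turn":[0,0,0]}
    - {"dp":[0.005,-0.004,0],"turn":[0,0,0]}
    - {"dp":[0,0,0],"turn":[0,0,0]}

```text
clock: 12.6
tool_pos: [606.2, 198.3, 64.6]
tool_rot: [0.001, 0.015, 1.0, 0.003]
contact_force: [-0.4, 0.0, 0.4]
gripper_width: 0.5
```

```bash
python3 arc.py 32 120 45 -90
```

```text
pos [606.2 198.3  64.6] rot [0.001 0.015 1.    0.003] F [-0.4  0.   0.4] R 34.8 ang 41.9
45 [-0.003, -0.0, 0.055]
-90 [-0.025, -0.054, 0.0]
```

Emit:
play_rows:
  steps:
    - {"dp":[-0.002,0.001,0.03],"turn":[0,0,0]}
    - {"dp":[0,0,0.022],"turn":[0,0,0]}
    - {"dp":[-0.013,-0.027,0],"turn":[0,0,0]}
    - {"dp":[-0.012,-0.027,0],"turn":[0,0,0]}
    - {"dp":[0,-0.002,0],"turn":[0,0,0]}

```text
clock: 13.1
tool_pos: [580.7, 141.7, 119.4]
tool_rot: [0.004, 0.015, 1.0, 0.003]
contact_force: [-0.1, 0.1, 0.0]
gripper_width: 0.4
```

Emit:
play_rows:
  steps:
    - {"dp":[0,-0.001,-0.01],"turn":[0,0,0]}
    - {"dp":[0,0,-0.02],"turn":[0,0,0]}
    - {"dp":[0,0,-0.015],"turn":[0,0,0]}
    - {"dp":[0,0,0],"turn":[0,0,0]}

```text
clock: 13.5
tool_pos: [582.8, 141.5, 73.0]
tool_rot: [0.006, 0.015, 1.0, 0.004]
contact_force: [-0.9, -0.1, 0.3]
gripper_width: 0.6
```

```bash
python3 arc.py 32 63 -110 -125 -140 -155 -170
```

```text
pos [582.8 141.5  73. ] rot [0.006 0.015 1.    0.004] F [-0.9 -0.1  0.3] R 34.6 ang -82.6
-110 [-0.015, 0.005, -0.01]
-125 [-0.007, 0.004, 0.0]
-140 [-0.006, 0.006, 0.0]
-155 [-0.004, 0.007, 0.0]
-170 [-0.002, 0.008, 0.0]
```

Emit:
play_rows:
  steps:
    - {"dp":[-0.007,0.001,-0.009],"turn":[-0.4,0.7,0]}
    - {"dp":[-0.007,0.002,0],"turn":[0,0,0]}
    - {"dp":[-0.006,0.004,0],"turn":[0,0,0]}
    - {"dp":[-0.006,0.005,0],"turn":[0,0,0]}
    - {"dp":[-0.004,0.006,0],"turn":[0,0,0]}

```text
clock: 14.0
tool_pos: [552.0, 161.6, 63.7]
tool_rot: [0.001, 0.014, 1.0, 0.0]
contact_force: [1.4, -0.5, -0.1]
gripper_width: 0.4
```

```bash
python3 arc.py 32 63 -170 -185 -200 -215 -230
```

```text
pos [552.  161.6  63.7] rot [0.001 0.014 1.    0.   ] F [ 1.4 -0.5 -0.1] R 31.1 ang -150.4
-170 [-0.004, 0.01, -0.001]
-185 [-0.0, 0.008, 0.0]
-200 [0.002, 0.008, 0.0]
-215 [0.004, 0.007, 0.0]
-230 [0.006, 0.006, 0.0]
```

Emit:
play_rows:
  steps:
    - {"dp":[-0.003,0.006,0],"turn":[0,0,0]}
    - {"dp":[-0.001,0.007,0],"turn":[0,0,0]}
    - {"dp":[0.001,0.007,0],"turn":[0,0,0]}
    - {"dp":[0.002,0.007,0],"turn":[0,0,0]}
    - {"dp":[0.004,0.005,0],"turn":[0,0,0]}

```text
clock: 14.5
tool_pos: [553.4, 196.2, 64.8]
tool_rot: [0.0, 0.014, 1.0, -0.0]
contact_force: [-0.9, -1.6, -0.4]
gripper_width: 0.2
```

Emit:
play_rows:
  steps:
    - {"dp":[0.005,0.004,0],"turn":[0,0,0]}
    - {"dp":[0.006,0.003,0],"turn":[0,0,0]}
    - {"dp":[0.007,0.002,0],"turn":[0,0,0]}
    - {"dp":[0.006,0.001,0],"turn":[0,0,0]}

```text
clock: 14.9
tool_pos: [578.6, 207.8, 64.0]
tool_rot: [-0.001, 0.014, 1.0, -0.0]
contact_force: [-1.8, 0.0, 0.5]
gripper_width: 0.2
```

```bash
python3 arc.py 32 63 90 75 60 45
```

```text
pos [578.6 207.8  64. ] rot [-0.001  0.014  1.    -0.   ] F [-1.8  0.   0.5] R 31.8 ang 93.6
90 [0.002, 0.0, -0.001]
75 [0.008, -0.001, 0.0]
60 [0.008, -0.003, 0.0]
45 [0.006, -0.005, 0.0]
```

Emit:
play_rows:
  steps:
    - {"dp":[0.006,0,0],"turn":[0,0,0]}
    - {"dp":[0.006,-0.001,0],"turn":[0,0,0]}
    - {"dp":[0.005,-0.003,0],"turn":[0,0,0]}

```text
clock: 15.2
tool_pos: [597.8, 204.2, 63.6]
tool_rot: [-0.001, 0.014, 1.0, 0.0]
contact_force: [-1.4, 0.6, -0.3]
gripper_width: 0.5
```

Emit:
play_rows:
  steps:
    - {"dp":[0.003,-0.003,0],"turn":[0,0,0]}
    - {"dp":[0.002,-0.003,0],"turn":[0,0,0]}

```text
clock: 15.4
tool_pos: [603.6, 199.0, 63.6]
tool_rot: [-0.0, 0.015, 1.0, 0.002]
contact_force: [-7.7, 12.0, 2.3]
gripper_width: 0.6
```

```bash
python3 arc.py 32 63 40 35
```

```text
pos [603.6 199.   63.6] rot [-0.     0.015  1.     0.002] F [-7.7 12.   2.3] R 33.3 ang 45.6
40 [0.001, -0.003, -0.001]
35 [0.002, -0.002, 0.0]
```

Emit:
play_rows:
  steps:
    - {"dp":[0.001,-0.003,0],"turn":[0,0,0]}
    - {"dp":[0.001,-0.002,0],"turn":[0,0,0]}
    - {"dp":[0.001,-0.001,0],"turn":[0,0,0]}

```text
clock: 15.7
tool_pos: [603.9, 200.1, 63.9]
tool_rot: [-0.001, 0.015, 1.0, 0.007]
contact_force: [-1.1, 3.3, -0.2]
gripper_width: 0.8
```

Emit:
play_rows:
  steps:
    - {"dp":[-0.004,0.004,0.0],"turn":[0,0,0]}
    - {"dp":[-0.001,0.002,0.02],"turn":[0,0,0]}
    - {"dp":[0,0,0.04],"turn":[0,0,0]}
    - {"dp":[-0.04,0,0.03],"turn":[0,0,0]}
    - {"dp":[-0.045,0,0.02],"turn":[0,0,0]}
    - {"dp":[-0.045,0,0.02],"turn":[0,0,0]}
    - {"dp":[-0.045,0,0],"turn":[0,0,0]}
    - {"dp":[0,0,0],"turn":[0,0,0]}

```text
clock: 16.5
tool_pos: [420.5, 203.5, 197.6]
tool_rot: [0.002, 0.016, 1.0, 0.008]
contact_force: [1.0, 0.1, -0.0]
gripper_width: 0.3
```

Run:
```python
from h import *
s=robot.state(); print(s["tool_pos"],s["contact_force"],s["clock"])
c=imaging.read_camera("scene"); a=cv2.resize(c["img"][190:270,340:440,::-1],(400,320),interpolation=cv2.INTER_CUBIC)
c=imaging.read_camera("top"); b=cv2.resize(c["img"][190:270,200:300,::-1],(400,320),interpolation=cv2.INTER_CUBIC)
t=cv2.imread("pics/top1.png")
b2=cv2.resize(c["img"][190:250,335:410,::-1],(400,280)); b3=cv2.resize(t[190:250,335:410],(400,280))
cv2.imwrite("pics/s9.png",np.vstack([np.hstack([a,b]),np.hstack([b3,b2])]))
```

```text
[420.47672129 203.50396999 197.62996555] [ 1.04094407  0.06714678 -0.0068065 ] 16.5
```

View pics/s9.png

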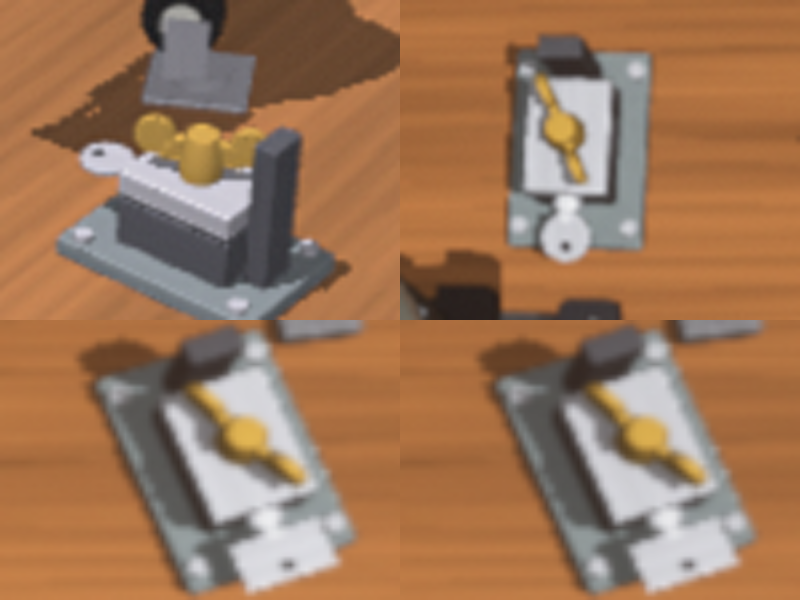

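```bash
python3 -c "
from rig import robot; print(robot.finish_job())"
```

```text
the job is handed in; nothing more can be done
None
```

I pushed the round-bowed blank home in the grey open vice with the closed fingertip. I then ran its wing screw down clockwise in three lift-and-return strokes and handed the job in at about 16.5 s. The hand-in reports no verdict, so the checks below are my own.

- **Blank:** it slid at about 1 N, then stopped dead, with the reaction rising to 8–9 N along the push. In the last picture the bow sits about 59 mm in front of the screw axis; 60 mm is home.
- **Screw:** the last stroke met about 14 N. The wings now stand about 24° from the vice's x-axis, which matches 9.0 rad (24.3°).
- **Other vice:** the wings of the tight vice look the same before and after. The arm is clear of everything at about z = 198 mm, and I saw no bench item moved. I did not measure each bystander separately.

**One disagreement:** the shut fingertips stood well above the 17 mm ahead of the TCP given in the description, so my first pass at the blank went over the bow without touching it. I lowered the tool and pushed again. The exact tip height stayed uncertain, because the scene and wrist pictures disagreed, so I worked by force and pictures instead.

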